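Pop the lantern battery out of its charging dock and stop it with a finger

TASK

Press the eject key of the charging dock with one fingertip so that the lantern's battery springs out along its track, and stop it with the other finger before any of it runs out past the open end of the track. Finish while still holding: key held down, battery lying on the track against that finger. Do not pinch or lift the battery, and do not knock over or shift the other things on the crate.

Things in the scene. Friction and masses are not known exactly. Their poses are not given: they have to be found in the camera images.
- dock: White plastic charging dock, 155 x 104 (x, y; all in mm), fixed on the grey crate's slatted top (140 above the work surface). Origin: its underside, mid width, 75 behind its front edge. -x: along the battery track, out of its open end; +y: from track to key. Track centre line y = -26, floor z = 14, 38 wide; guide rails beside it and a shoulder round the key reach z = 22, the rear spring housing (x 43 to 80) z = 44.
- battery: Black plastic battery block, 50 (x, along the track) x 35 x 36 mm tall, 60 to 130 g, loose in the track. Origin: centre of its underside. It starts latched at dock x = 10, front face at x = -15, 60 mm short of the open end. A key tooth 6 mm high holds it; with the key about 6 mm down, a spring (2.4 to 1.5 N, over 45 mm) throws it towards dock -x at up to 1 m/s.
- track_end (a point): Middle of the open front end of the track, on its floor (dock x = -75, y = -26, z = 14 mm). Unless something stands in its way the battery is past here within about 0.2 s of its release, so the stopping finger must stand ready before the key goes down.
- track_beside_key (a point): Point on the floor of the track, on its centre line, straight beside the middle of the key (dock x = -45, y = -26, z = 14 mm): 30 mm ahead of the latched battery's front face, 54 mm from the key's middle. A finger tip over it, level with the pressed key's top, is 12 mm above the floor, clears the rails by 4 mm and blocks the battery.
- key_top (a point): Middle of the top face of the eject key, a grey ribbed rectangular pad, 36 (dock x) x 30 mm (dock y), beside the track; when up it is at dock x = -45, y = 28, z = 34 mm. The key moves straight down by 8 mm to a firm stop (top then at dock z = 26 mm). It carries the tooth that latches the battery.
- eject_key (a joint): How far the eject key is pressed, in m: 0 up, 0.008 fully down. Spring of 2 N at the top to 4 N fully down, plus up to 2 N of rubbing until the battery is released. It comes back up when let go.
- cup: Orange ceramic cup, 72 mm across, 75 mm tall, standing near a corner of the crate top. Origin: centre of its underside. Leave alone.
- lantern: Small rechargeable lantern, grey and white plastic, 72 mm across, 92 mm tall, round, with a press button on top, near another corner. Origin: centre of its underside. Leave alone.
- drawer_unit: Small white plastic drawer unit with its sliding door shut, 125 (x) x 100 (y) x 85 mm tall, near another corner. Origin: centre of its underside. Leave alone.
- nail_clipper: Steel nail clipper, 75 (x) x 13 x 14 mm tall, lying near the remaining corner. Origin: centre of its underside. Leave alone.

How it is judged:
By the outcome, as a careful person would: the job done as asked, in the order asked, and still so for the second after the job is handed in, while the arm keeps its last pose, push and grip.
It also fails if it takes over 29 s, if anything falls off the work surface, if the arm or the gripper's body presses on something with over 40 N, if the wrist force passes 120 N, or if a joint passes its speed limit or range.

ROBOT

A 6-joint arm with a two-finger parallel gripper is mounted at the origin on the work surface. World frame = base frame: x ahead of the robot, y to its left, z up, the work surface at z = 0. Lengths are in mm, angles in rad, forces in N, time in s.
With the tool pointing down it reaches from about 250 to 775 mm from the base axis. Payload 4 kg.
Tool frame: the origin (TCP) lies midway between the tips of the shut fingers; the grasp point (between the pads) lies 19 mm behind it (ctrl.grasp_offset is the distance from the TCP to the grasp point, in mm); z points along the fingers, y is the line along which they close (so a half turn about z gives the same grasp; the last joint's range is limited). The gripper opens to 94 mm and grips with 3 to 60 N. Pads are 16 mm wide; open, the fingers measure 119 mm over their backs; the gripper's body (75 mm by 177 mm) begins 78 mm behind the grasp point.
Start: joints at [-1.382, 0.087, 1.371, -0, 1.684, -0.103], TCP at [158.219, -526.77, 205.506] pointing down, gripper open.
Joint ranges: [-3.1, 3.1], [-0.76, 2.03], [0.27, 2.55], [-1.08, 4.22], [0.17, 2.65], [-2.57, 2.57]. Speed limits (rad/s): [2.79, 2.79, 3.14, 3.14, 3.14, 3.14].

INTERFACE

Orientations are given as a unit quaternion [w, x, y, z].
In Python, from cell import sensors, snapshot, calibration, job, ctrl gives the robot as it stands.
- The arm moves only by the shell command python3 -m handwheel 'ROWS'. ROWS is a JSON object of lists of equal length, an entry for each row: "delta_pos": the shift along the tool's x, y, z normalised to -1 to 1, where 1 is 50 cm, a list of three; "spin": the turn about the tool's z normalised to -1 to 1, where 1 is 180 degrees; "claw": the opening, from -1 (shut) to 1 (fully open). In form: {"delta_pos": [[dx, dy, dz], ...], "spin": [spin, ...], "claw": [claw, ...]}. A call has 1 to 8 rows; each row is the pose to reach, as a shift and turn from the pose commanded when the call began, along the tool's axes at that moment, turning the shorter way round; what a row does not reach only later rows make up. A row lasts 1/12 s, in which the tool goes at most 41.7 mm and 7.16 degrees, less where a joint would pass 70% of its speed; a pose out of reach is approached as far as the arm can. A call with a number of a shift or a turn outside -1 to 1 is refused whole. A call with a gripper value outside its range is refused whole. The fingers move at their own pace and stop on an object; the grip force is fixed at half the most. Time passes only in rows, so rows that repeat a pose let the fingers close. It gives the time, the measured TCP pose, the force, the opening and the grip force at its end, in the units of the state.
- sensors.get_obs(): the state, without advancing time (a new reading comes with each control period).
- snapshot(name): name is "scene" or "top" or "wrist"; returns the picture (480x640x3 uint8, red, green, blue); there is no depth.
- calibration(name): a dict with "mtx" (3x3 intrinsics, pixels), "view" (4x4, takes a point from world to camera coordinates). Camera axes: x right, y up, looking along -z (the intrinsics and any distortion apply to the point x, -y, -z); pixel columns grow to the right and rows downward; lengths in mm; the calibration is good to about 2 mm. A picture is of the moment at which its call begins: read the wrist's pose just before it. calibration takes no time and is no camera call; for the wrist camera it gives the pose at the moment of the call.
- job.sign_off(): hands the job in; it is judged then, once.
The state is a dict: "time_s": time; "q": joint angles; "dq": joint speeds; "joint_efforts": joint torques, N m; "ee_pos": TCP position; "tool_rot": TCP orientation; "contact_force": force on the tool from outside, world axes, zero at the start; "torque": the same for the moment, N m; "grip_width": finger opening in mm; "gripper_force": force on a finger pad.
Only numpy, scipy, OpenCV 4.12 (cv2) and the standard library are available. Lean on these libraries where they do the work, as an engineer would, in place of code of your own. Each camera call takes 0.05 s, during which the arm holds its last target. There are 200 camera calls.

## Working session

There is one attempt and no reset: what is moved stays moved. The work goes in short steps, Python scripts to look and compute and a shell command to move; the robot and the scene stay as the last step left them, time stands still between calls to the robot, and variables do not carry over. Pictures are saved under pics/ and viewed, at most 10 in all, crops included, and the job is handed in when it is done.

```bash
mkdir -p pics; python3 - <<'E'
from cell import *
import cv2
for n in ("scene","top"):
    cv2.imwrite(f"pics/{n}0.png",snapshot(n)[:,:,::-1]); c=calibration(n); print(n,c)
o=sensors.get_obs(); print(o)
E
```

```text
scene {'mtx': array([[618.21569534,   0.        , 317.86481786],
       [  0.        , 618.21569534, 234.53965514],
       [  0.        ,   0.        ,   1.        ]]), 'view': array([[ 1.42796129e-01,  9.89751635e-01,  9.82906266e-04,
        -9.17798584e+01],
       [-7.66686467e-01,  1.09985311e-01,  6.32530705e-01,
         2.88636137e+02],
       [ 6.25940194e-01, -9.10765173e-02,  7.74534661e-01,
        -1.68684938e+03],
       [ 0.00000000e+00,  0.00000000e+00,  0.00000000e+00,
         1.00000000e+00]])}
top {'mtx': array([[545.5593764 ,   0.        , 317.27759115],
       [  0.        , 545.5593764 , 242.17470808],
       [  0.        ,   0.        ,   1.        ]]), 'view': array([[ 1.40179761e-02, -9.99892509e-01, -4.29737055e-03,
         7.29662609e+00],
       [ 9.97256911e-01,  1.36683807e-02,  7.27449615e-02,
        -5.61344051e+02],
       [-7.26784039e-02, -5.30531961e-03,  9.97341317e-01,
        -9.85647379e+02],
       [ 0.00000000e+00,  0.00000000e+00,  0.00000000e+00,
         1.00000000e+00]])}
{'time_s': 0.1, 'q': array([-1.38211953e+00,  8.79063688e-02,  1.37210379e+00,  2.63338250e-05,
        1.68360602e+00, -1.03101871e-01]), 'dq': array([ 0.00012663, -0.00287276, -0.00136019, -0.00073658,  0.00127391,
       -0.0003914 ]), 'joint_efforts': array([ 1.33107416e-03, -3.41250801e+01, -3.03302336e+01,  7.20529351e-02,
        3.04063875e-02, -9.42688325e-05]), 'ee_pos': array([ 158.12053508, -526.26138854,  204.40707559]), 'tool_rot': array([-1.01139781e-03,  9.89376293e-01,  1.45373753e-01, -3.02048749e-05]), 'contact_force': array([ 0.84258887, -0.01305447, -0.16654716]), 'torque': array([-1.81398546e-05,  4.20844875e-03, -1.67471237e-02]), 'gripper_force': 0.0, 'grip_width': 93.72054731224964}
```

View pics/top0.png

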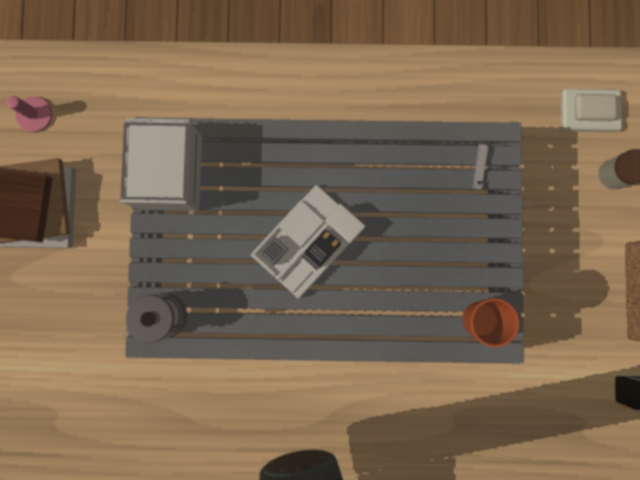

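View pics/scene0.png

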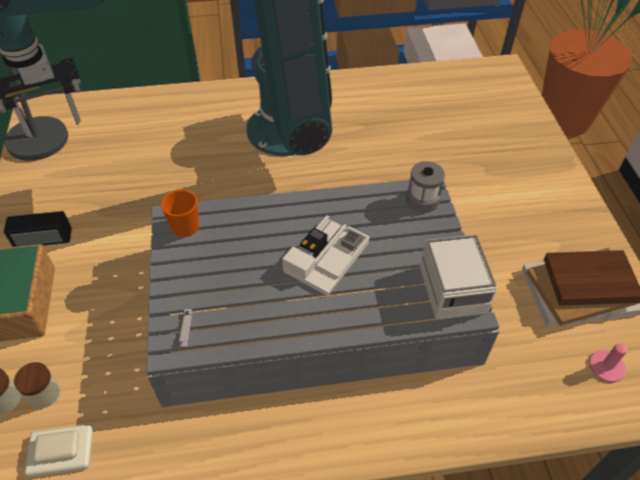

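The top view shows the dock centred near (307,241). The key is at about (273,250), the battery at about (322,246) and the spring housing at the upper right, so the track opens to the lower left. I'll zoom in to get the corners.

```bash
python3 - <<'E'
import cv2,numpy as np
a=cv2.imread("pics/top0.png")[180:305,245:370]; b=cv2.imread("pics/scene0.png")[210:300,275:375]
A=cv2.resize(a,None,fx=4.6,fy=4.6,interpolation=cv2.INTER_CUBIC)
cv2.imwrite("pics/zt.png",A)
cv2.imwrite("pics/zs.png",cv2.resize(b,None,fx=6,fy=6,interpolation=cv2.INTER_CUBIC))
E
```

```text
(no output)
```

View pics/zt.png

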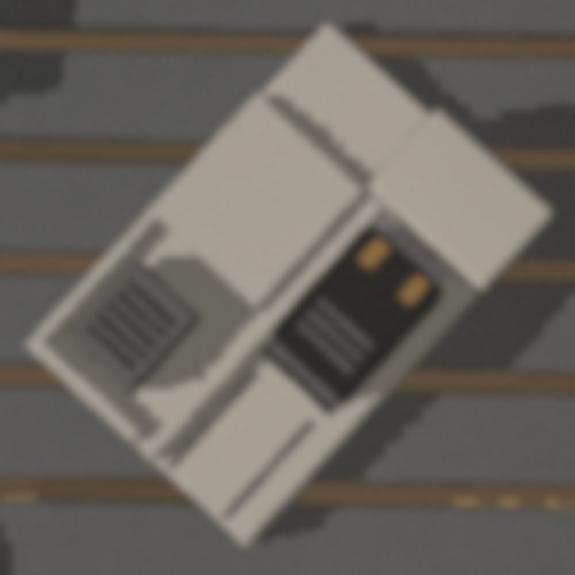

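View pics/zs.png

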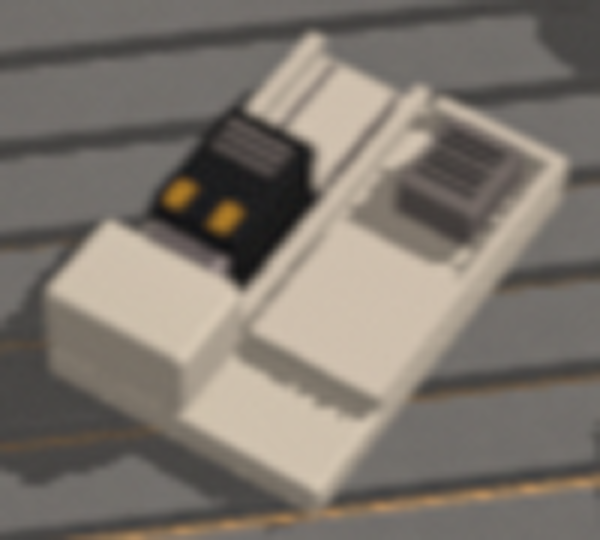

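```bash
cat > fit.py <<'E'
import numpy as np
from cell import *
from scipy.optimize import least_squares
def proj(n,P):
    c=calibration(n); p=(c["view"]@np.append(P,1))[:3]*[1,-1,-1]; p=c["mtx"]@p; return p[:2]/p[2]
T=lambda u,v:(245+(u+.5)/4.6-.5,180+(v+.5)/4.6-.5)
S=lambda u,v:(275+(u+.5)/6-.5,210+(v+.5)/6-.5)
pts=[("top",T(25,345),(-75,52,22)),("top",T(245,547),(-75,-52,22)),("top",T(553,212),(80,-52,44)),("top",T(483,290),(43,-52,44)),
("top",T(440,290),(35,-43.5,50)),("top",T(335,405),(-15,-43.5,50)),
("scene",S(567,160),(-75,52,22)),("scene",S(315,33),(-75,-52,22)),("scene",S(45,288),(80,-52,44)),("scene",S(108,222),(43,-52,44)),("scene",S(318,508),(80,52,0)),("scene",S(46,362),(80,-52,0))]
def W(p,d): c,s=np.cos(p[2]),np.sin(p[2]); return np.array([p[0]+c*d[0]-s*d[1],p[1]+s*d[0]+c*d[1],140+d[2]])
if __name__=="__main__":
    f=lambda p:np.concatenate([proj(n,W(p,d))-u for n,u,d in pts])
    r=least_squares(f,[560,30,-.7],x_scale=[10,10,.1],loss="soft_l1"); print(r.x,np.degrees(r.x[2])); print(f(r.x).reshape(-1,2).round(1))
    for d in [(-45,28,34),(-45,-26,14),(-45,1,26)]: print(W(r.x,d))
    o=sensors.get_obs(); from scipy.spatial.transform import Rotation as R
    print(R.from_quat(np.roll(o["tool_rot"],-1)).as_matrix().round(4))
    print(proj("top",W(r.x,(-45,28,34))),proj("scene",W(r.x,(-45,28,34))))
E
python3 fit.py
```

```text
[551.44735119  32.56597212  -0.73210416] -41.946478302237466
[[-0.6 -0.5]
 [-0.3  0.5]
 [ 0.4 -0.2]
 [-0.5  0.3]
 [ 1.4  0.1]
 [ 2.1 -0.9]
 [ 0.7 -0.6]
 [-0.6 -1.2]
 [-0.1 -0.3]
 [ 0.6 -2. ]
 [-0.2  1.2]
 [ 0.8  0.9]]
[536.69393255  83.47114513 174.        ]
[500.59838203  43.3075891  154.        ]
[518.64615729  63.38936711 166.        ]
[[ 9.577e-01  2.877e-01 -4.000e-04]
 [ 2.877e-01 -9.577e-01  2.000e-03]
 [ 2.000e-04 -2.000e-03 -1.000e+00]]
[272.82226876 250.07005567] [352.03781148 236.35775856]
```

```bash
python3 -m handwheel '{"delta_pos":[[0,0,-0.08],[0,0,-0.16],[0,0,-0.23],[0.06,-0.055,-0.23],[0.12,-0.11,-0.23],[0.18,-0.165,-0.23],[0.24,-0.22,-0.23],[0.3,-0.275,-0.23]],"spin":[-0.035,-0.07,-0.105,-0.14,-0.175,-0.21,-0.245,-0.28],"claw":[-0.117,-0.117,-0.117,-0.117,-0.117,-0.117,-0.117,-0.117]}'
cat > go.py <<'E'
import sys,numpy as np
from cell import *
from scipy.spatial.transform import Rotation as R
t=np.array([float(a) for a in sys.argv[1:4]]); o=sensors.get_obs(); M=R.from_quat(np.roll(o["tool_rot"],-1)).as_matrix()
y=np.degrees(np.arctan2(M[1,0],M[0,0])); print("delta",(M.T@(t-o["ee_pos"])/500).round(4),"spin",((y-float(sys.argv[4])+180)%360-180)/180,o["ee_pos"],y,o["time_s"],o["grip_width"],o["contact_force"],"z",M[:,2].round(4))
E
python3 go.py 518.6 63.4 230 138.05
```

```text
time_s: 0.77
ee_pos: [262.7, -350.2, 320.0]
tool_rot: [-0.0, 0.832, 0.555, 0.0]
contact_force: [1.1, -0.2, -0.0]
grip_width: 44.3
gripper_force: 0.0
delta [0.9603 0.1543 0.1804] spin -0.3926300140884808 [ 262.72255977 -350.17167678  319.9676009 ] 67.37659746407347 0.7667 44.25402459117962 [ 1.1388521  -0.17792413 -0.03583445] z [-2.e-04  7.e-04 -1.e+00]
```

```bash
python3 -m handwheel '{"delta_pos":[[0.08,0.013,0],[0.16,0.026,0],[0.24,0.039,0],[0.32,0.05,0],[0.4,0.064,0],[0.48,0.077,0],[0.56,0.09,0],[0.64,0.103,0]],"spin":[-0.035,-0.07,-0.105,-0.14,-0.175,-0.21,-0.245,-0.28],"claw":[-0.117,-0.117,-0.117,-0.117,-0.117,-0.117,-0.117,-0.117]}'
python3 go.py 518.6 63.4 250 138.05
```

```text
time_s: 1.43
ee_pos: [434.6, -75.1, 320.2]
tool_rot: [-0.0, 0.516, 0.856, -0.0]
contact_force: [0.6, 0.6, -0.8]
grip_width: 41.4
gripper_force: 0.0
delta [0.1664 0.2779 0.1403] spin -0.11228197850513481 [434.61057284 -75.05887486 320.20005088] 117.83924386907576 1.4333 41.42764454097235 [ 0.60655474  0.64164409 -0.7903059 ] z [-2.e-04 -2.e-04 -1.e+00]
```

```bash
python3 -m handwheel '{"delta_pos":[[0.04,0.07,0],[0.08,0.14,0],[0.12,0.21,0],[0.167,0.278,0.03],[0.167,0.278,0.1],[0.167,0.278,0.14],[0.167,0.278,0.14],[0.167,0.278,0.14]],"spin":[-0.035,-0.07,-0.105,-0.112,-0.112,-0.112,-0.112,-0.112],"claw":[-0.117,-0.117,-0.117,-0.117,-0.117,-0.117,-0.117,-0.117]}'
python3 go.py 518.6 63.4 190 138.05
python3 - <<'E'
from cell import *
import cv2,numpy as np
from fit import proj,W
c=calibration("wrist"); im=snapshot("wrist")[:,:,::-1].copy()
p=(551.447,32.566,-.7321)
for d in [(-75,52,22),(-75,-52,22),(-63,13,34),(-63,43,34),(-27,13,34),(-27,43,34),(-15,-43.5,50),(-15,-8.5,50),(43,-52,44),(80,-52,44),(80,52,0),(-75,-45,14),(-75,-7,14)]:
    q=proj("wrist",W(p,d)); cv2.circle(im,tuple(int(v) for v in q.round()),3,(0,0,255),1)
cv2.imwrite("pics/w0.png",im)
cv2.imwrite("pics/s1.png",cv2.resize(snapshot("scene")[150:310,230:440,::-1],None,fx=3.6,fy=3.6,interpolation=cv2.INTER_CUBIC))
E
```

```text
time_s: 2.1
ee_pos: [518.0, 61.3, 248.9]
tool_rot: [-0.002, 0.361, 0.933, -0.001]
contact_force: [0.7, -0.0, 0.7]
grip_width: 41.5
gripper_force: 0.0
delta [0.0017 0.0043 0.1179] spin -0.0019581645837893308 [518.0262778   61.26305951 248.92950011] 137.69753037491793 2.1 41.523069790548064 [ 0.69817631 -0.03092785  0.71281867] z [-4.e-03 -2.e-04 -1.e+00]
```

View pics/w0.png

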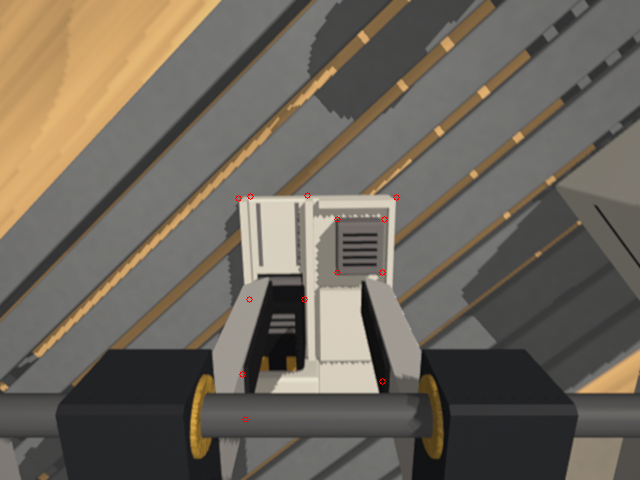

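The wrist view confirms the fit: the predicted front edge (row 197) and the key corners at (337–384, 219–272) line up with the image. I'll descend to just above the key, where the finger already blocks the track.

```bash
python3 -m handwheel '{"delta_pos":[[0,0,0.04],[0,0,0.08],[0,0,0.11],[0,0,0.13],[0,0,0.132],[0,0,0.132],[0,0,0.132],[0,0,0.132]],"spin":[0,0,0,0,0,0,0,0],"claw":[-0.117,-0.117,-0.117,-0.117,-0.117,-0.117,-0.117,-0.117]}'
python3 go.py 518.6 63.4 166 138.05
python3 - <<'E'
from cell import *
import cv2,numpy as np
a=snapshot("wrist")[180:480,170:470,::-1]; b=snapshot("scene")[190:310,270:390,::-1]
cv2.imwrite("pics/c1.png",np.hstack([cv2.resize(x,(400,400),interpolation=cv2.INTER_CUBIC) for x in (a,b)]))
E
```

```text
time_s: 2.87
ee_pos: [519.8, 61.0, 186.3]
tool_rot: [0.002, 0.361, 0.933, 0.001]
contact_force: [0.7, -0.3, 0.4]
grip_width: 41.0
gripper_force: 0.0
delta [0.0051 0.0018 0.0407] spin -0.002142690223780145 [519.81984897  61.02844435 186.34902792] 137.66431575971959 2.8667 40.95494767791813 [ 0.7167471  -0.29350657  0.36657789] z [ 0.0033 -0.     -1.    ]
```

View pics/c1.png

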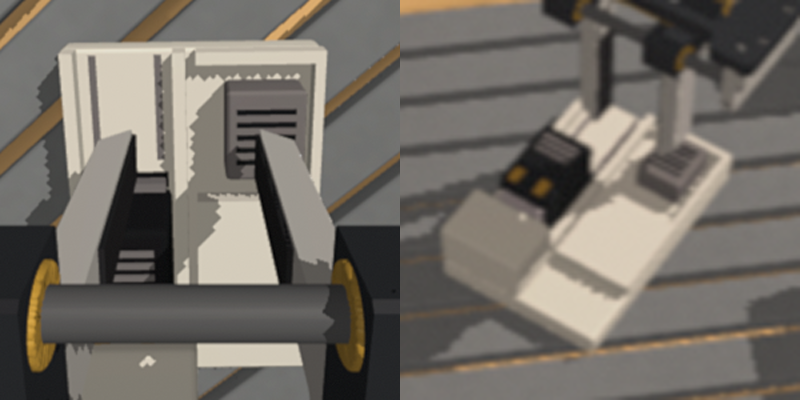

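The fingers straddle correctly: track finger over the track at crop (130,135), key finger over the key at (262,135), with the midpoint at about 197. Next I'll make a small correction and then descend slowly.

```bash
python3 -m handwheel '{"delta_pos":[[0.003,0.001,0.005],[0.005,0.002,0.01],[0.005,0.002,0.015],[0.005,0.002,0.019],[0.005,0.002,0.019],[0.005,0.002,0.019],[0.005,0.002,0.019],[0.005,0.002,0.019]],"spin":[-0.002,-0.002,-0.002,-0.002,-0.002,-0.002,-0.002,-0.002],"claw":[-0.117,-0.117,-0.117,-0.117,-0.117,-0.117,-0.117,-0.117]}'
python3 go.py 518.6 63.4 166 138.05
```

```text
time_s: 3.63
ee_pos: [517.7, 63.5, 175.0]
tool_rot: [0.0, 0.358, 0.934, -0.0]
contact_force: [-0.0, 0.1, -0.3]
grip_width: 41.5
gripper_force: 0.0
delta [-0.0015  0.001   0.0179] spin -6.927067022562343e-05 [517.7228107   63.52503917 174.96487638] 138.0375312793594 3.6333 41.51461192870946 [-0.00388853  0.07666613 -0.29170393] z [-0.e+00 -1.e-04 -1.e+00]
```

Now press in 1 mm steps.

```bash
python3 -m handwheel '{"delta_pos":[[0,0,0.003],[0,0,0.006],[0,0,0.009],[0,0,0.012],[0,0,0.015],[0,0,0.018],[0,0,0.018],[0,0,0.018]],"spin":[0,0,0,0,0,0,0,0],"claw":[-0.117,-0.117,-0.117,-0.117,-0.117,-0.117,-0.117,-0.117]}'
python3 go.py 518.6 63.4 165 138.05
```

```text
time_s: 4.3
ee_pos: [517.7, 63.8, 166.3]
tool_rot: [0.0, 0.358, 0.934, 0.0]
contact_force: [-1.5, 0.6, 5.1]
grip_width: 41.5
gripper_force: 3.3
delta [-0.002   0.0006  0.0025] spin -6.867361489639733e-05 [517.66752845  63.82488274 166.25381591] 138.03763874931866 4.3 41.48931540120097 [-1.54800932  0.604585    5.08869681] z [ 2.e-04  5.e-04 -1.e+00]
```

A push of about 1.6 N along dock -x shows the battery has sprung onto the finger. I'll seat the key 1 mm further and check the picture.

```bash
python3 -m handwheel '{"delta_pos":[[0,0,0.001],[0,0,0.002],[0,0,0.002],[0,0,0.002],[0,0,0.002],[0,0,0.002]],"spin":[0,0,0,0,0,0],"claw":[-0.117,-0.117,-0.117,-0.117,-0.117,-0.117]}'
python3 go.py 518.6 63.4 165 138.05
python3 - <<'E'
from cell import *
import cv2,numpy as np
a=snapshot("wrist")[180:480,170:470,::-1]; b=snapshot("scene")[190:310,270:390,::-1]
cv2.imwrite("pics/c2.png",np.hstack([cv2.resize(x,(400,400),interpolation=cv2.INTER_CUBIC) for x in (a,b)]))
E
```

```text
time_s: 4.8
ee_pos: [517.7, 63.8, 166.2]
tool_rot: [0.0, 0.358, 0.934, 0.0]
contact_force: [-3.6, 0.5, 7.4]
grip_width: 41.6
gripper_force: 4.8
delta [-0.0019  0.0006  0.0024] spin -6.227949376551578e-05 [517.69485319  63.83306943 166.19991963] 138.03878969112222 4.8 41.55839904981271 [-3.58751514  0.48269314  7.36209549] z [ 9.e-04  4.e-04 -1.e+00]
```

View pics/c2.png

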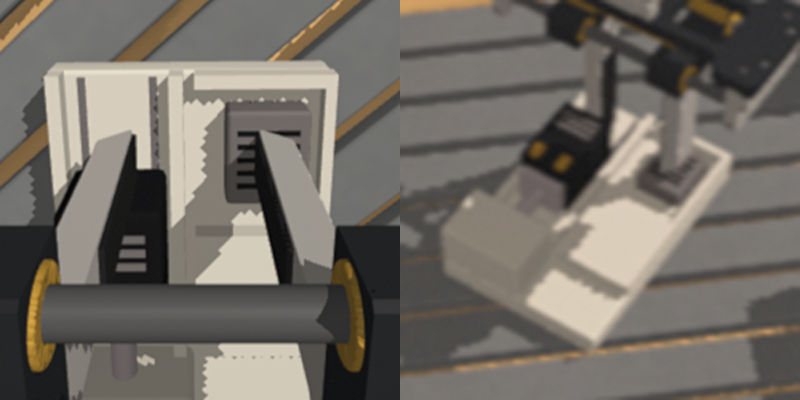

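The wrist crop shows the key flush under the right finger. The battery's front, at about (150,175), rests against the track finger, well short of the open end at row 70, and the plunger shows behind it at (123,365). The key is on its stop, because force rose to 7.4 N with no further travel.

```bash
python3 -c "
from cell import job; print(job.sign_off())"
```

```text
the job is handed in; nothing more can be done
None
```

The job is handed in at about 5 s: the key is held down on its stop, and the battery sprang out and lies on the track against the other finger, short of the open end.

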